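# Jack up the bench power supply for its missing foot

## Task

Stand the blue lever jack flat on the bench with its saddle directly under the black mark on the power supply's yellow lift tongue. Give the red handle one full trial stroke, down and fully back up so that the supply settles again, then press it all the way down a second time and finish while still holding it down, so that the jack alone keeps the front of the supply raised for a new foot. Leave the black dish, the orange bin and the screwdriver where they are.

Things in the scene. Friction and masses are not known exactly. Their poses are not given: they have to be found in the camera images.
- psu_stand: Fixed grey power supply and its rear rail. Origin on the bench straight below the black lift mark; y points from the tongue into the supply, z up. Case 200 wide (x), 20 to 120 above the bench, from y = 32 (black front panel; knobs stick out 14) to 252; pivot at y = 245. Yellow lift tongue 50 wide, 6 thick, y = 32 to -18, underside 64 above the bench, free below. One front foot is missing.
- psu (a joint): Angle of the supply about its rear rail, rad: 0 = standing level, grows as its front is raised (0.01 rad lifts the tongue 2.45 mm). It takes 7 to 11 N at the tongue to raise it, and it falls back when let down. A full jack stroke gives about 0.11.
- lift_point (a point): Point on the underside of the yellow tongue (64 mm above the bench when level) straight below the black mark, a 16 mm disc on the tongue's top.
- jack: Loose blue lever jack, 0.8 kg. Origin on its underside below the centre of its steel grip block; x points to the saddle, z up. Base plate x = -164 to 126, 76 wide, 8 thick. Grip block 40 (x) by 30 (y), top 92 up: grip across the 30; it carries about level. Saddle at x = 110, a rib 34 wide, 30 high between. The handle runs from its pivot (x = -22, 50 up) back to -x.
- jack_grip (a point): Centre line of the jack's steel grip block, 70 mm above the jack's underside (22 mm below the block's top). Same axes as the jack.
- saddle: The jack's saddle on its ram: a black rubber disc, 32 mm across and 6 thick, on an upright ram that slides in the jack. The handle raises it by 90 mm per rad of handle travel, 45 mm in all. Its origin lies level with the jack's underside when the handle is up.
- saddle_top (a point): Centre of the saddle's top face, 110 mm ahead of the grip block along the jack's x; 46 mm above the jack's underside with the handle up (18 mm below the tongue), 91 mm with the handle down.
- handle_pad (a point): Centre of the upper face of the red press pad (34 x 34, 14 thick) at the handle's end, 135 from its pivot. Handle up: about 146 behind the grip block's centre, 103 above the bench, its face sloping 0.35 rad down towards the grip block; fully down: about 157 behind, 37 above.
- handle (a joint): Handle angle of the jack, rad: 0 = up (where a spring holds it and brings it back by itself), 0.5 = fully down (stop). Pressing the pad down raises the saddle, which meets the tongue at about 0.2; pressing takes 2 to 4 N unloaded and 7 to 12 N with the supply on it.
- dish: Bystander: shallow round black dish with the spare rubber foot in it, 72 across, 22 high; origin under its centre.
- bin: Bystander: orange open parts bin 60 x 90 x 45 with capacitors; origin under its centre.
- driver: Bystander: screwdriver with blue handle lying on the bench, about 200 long; origin under its middle.

How it is judged:
By the outcome, as a careful person would: the job done as asked, in the order asked, and still so for the second after the job is handed in, while the arm keeps its last pose, push and grip.
It also fails if it takes over 54 s, if anything falls off the work surface, if the arm or the gripper's body presses on something with over 40 N, if the wrist force passes 120 N, or if a joint passes its speed limit or range.

## Robot

A 6-joint arm with a two-finger parallel gripper is mounted at the origin on the work surface. World frame = base frame: x ahead of the robot, y to its left, z up, the work surface at z = 0. Lengths are in mm, angles in rad, forces in N, time in s.
With the tool pointing down it reaches from about 350 to 850 mm from the base axis. Payload 8.1 kg.
Tool frame: the origin (TCP) lies midway between the tips of the shut fingers; the grasp point (between the pads) lies 19 mm behind it (manip.grasp_offset is the distance from the TCP to the grasp point, in mm); z points along the fingers, y is the line along which they close (so a half turn about z gives the same grasp; the last joint's range is limited). The gripper opens to 85 mm and grips with 20 to 120 N. Pads are 22 mm wide; open, the fingers measure 114 mm over their backs; the gripper's body (76 mm by 85 mm) begins 54 mm behind the grasp point. The pads swing forward as they close: fully open they stand 13 mm farther back than shut.
Start: joints at [1.084, 0.13, 1.488, -0, 1.523, -0.085], TCP at [234.625, 552.229, 231.292] pointing down, gripper open.
Joint ranges: [-2.96, 2.96], [-0.89, 2.26], [0.02, 2.5], [-1.34, 4.48], [0, 2.73], [-2.66, 2.66]. Speed limits (rad/s): [2.39, 2.39, 2.79, 3.14, 3.14, 3.14].

## Interface

Orientations are given as a rotation vector (axis times angle).
In Python, from workcell import manip, imaging, job_done gives the robot as it stands. The module is installed in compiled form; this text tells all that it offers.
- The arm moves only by the tool send_rows, never from a script. Its argument "increments" is a list that holds one entry, the list of rows, each a list of 4 numbers: the shift along the tool's x, y, z in cm, then the turn about the tool's z in degrees. In form: [[[x, y, z, twist], ...]]. A call has 1 to 5 rows; each row shifts and turns the commanded pose from where the row before left it, along the tool's axes as they then stand; what a row does not reach is not made up. A row lasts 1/10 s, in which the tool goes at most 50 mm and 8.59 degrees, less where a joint would pass 70% of its speed; a pose out of reach is approached as far as the arm can. A call with a gripper value outside its range is refused whole. "fingers" is the finger opening in cm, from 0 to 8.54, set as the call begins (left out, the last holds). The fingers move at their own pace and stop on an object; "grip_force" is the grip in N (left out, the last holds). Time passes only in rows, so rows that do not move let the fingers close. It gives the time, the measured TCP pose, the force, the opening and the grip force at its end, in the units of the state.
- manip.observe(): the state, without advancing time (a new reading comes with each control period).
- imaging.snapshot(name): name is "side" or "top"; returns the picture (400x640x3 uint8, red, green, blue); there is no depth.
- imaging.camera_info(name): a dict with "vertical_fov" (degrees; the focal length in pixels is half the picture's height over the tangent of half this angle, whatever the lens; pixels are square), "cx", "cy" (the principal point, pixels), "R" (3x3) and "t" (3): a world point X has camera coordinates R X + t. Camera axes: x right, y down, z forward; pixel columns grow to the right and rows downward; lengths in mm; the calibration is good to about 2 mm. A picture is of the moment at which its call begins. camera_info takes no time and is no camera call.
- job_done(): hands the job in; it is judged then, once.
The state is a dict: "clock": time; "joint_pos": joint angles; "qd": joint speeds; "tau": joint torques, N m; "eef_pos": TCP position; "eef_rot": TCP orientation; "contact_force": force on the tool from outside, world axes, zero at the start; "wrist_torque": the same for the moment, N m; "opening": finger opening in mm; "grasp_force": force on a finger pad.
Only numpy, scipy, OpenCV 4.12 (cv2) and the standard library are available. Lean on these libraries where they do the work, as an engineer would, in place of code of your own. Each camera call takes 0.05 s, during which the arm holds its last target. There are 200 camera calls.

## Working session

There is one attempt and no reset: what is moved stays moved. The work goes in short steps, Python scripts to look and compute and a tool call to move; the robot and the scene stay as the last step left them, time stands still between calls to the robot, and variables do not carry over. Pictures are saved under pics/ and viewed, at most 10 in all, crops included, and the job is handed in when it is done.

Besides the shell and the picture viewer there is one more tool, called after ">>>" as name(argument=value, ...), one argument or row to a line, values as JSON. send_rows: Moves the arm, as the interface text tells. Its arguments: {"type":"object","properties":{"increments":{"type":"array","items":{"type":"array","items":{"type":"array","items":{"type":"number"}}}},"fingers":{"type":"number"},"grip_force":{"type":"number"}},"required":["increments"]}

```bash
mkdir -p pics
python3 - <<'E'
from workcell import manip, imaging
import cv2, numpy as np
for n in ("top","side"):
    im=imaging.snapshot(n); cv2.imwrite(f"pics/{n}0.png",im[:,:,::-1])
    print(n,imaging.camera_info(n))
print(manip.observe(), manip.grasp_offset)
E
```

```text
top {'vertical_fov': 43.04804607949553, 'cx': 316.66948518249245, 'cy': 198.8896294593266, 'R': array([[ 0.02801582, -0.99942011,  0.01935367],
       [-0.99001002, -0.03041814, -0.13767681],
       [ 0.13818568, -0.0153032 , -0.9902881 ]]), 't': array([ -50.96613868,  614.39360218, 1382.77559158])}
side {'vertical_fov': 47.900680812542916, 'cx': 320.33677261865364, 'cy': 197.17095561505636, 'R': array([[-0.99643647, -0.08253289,  0.01739765],
       [-0.0708559 ,  0.70716457, -0.70348966],
       [ 0.04575804, -0.70221548, -0.71049252]]), 't': array([ 602.07964737,  152.04564227, 1246.43678305])}
{'clock': 0.1, 'joint_pos': array([ 1.08359265e+00,  1.31113500e-01,  1.48916230e+00, -2.11623803e-05,
        1.52300377e+00, -8.53982575e-02]), 'qd': array([ 9.51917514e-05, -1.38221114e-03, -1.20887585e-03, -1.44118227e-03,
       -2.02450309e-03,  4.31614769e-04]), 'tau': array([ 1.78668124e-03, -5.70947278e+01, -5.01946056e+01, -8.00719704e-05,
        8.07767414e-03,  8.56120278e-05]), 'eef_pos': array([234.40173686, 551.78165355, 230.33712816]), 'eef_rot': array([-6.26824459e-01, -3.07795766e+00,  2.55094593e-03]), 'contact_force': array([-0.03741885,  0.43724676,  0.58359548]), 'wrist_torque': array([-0.019164  ,  0.00281418,  0.02599236]), 'grasp_force': 0.0, 'opening': 85.6837325017355} 18.700000000000003
```

View pics/top0.png

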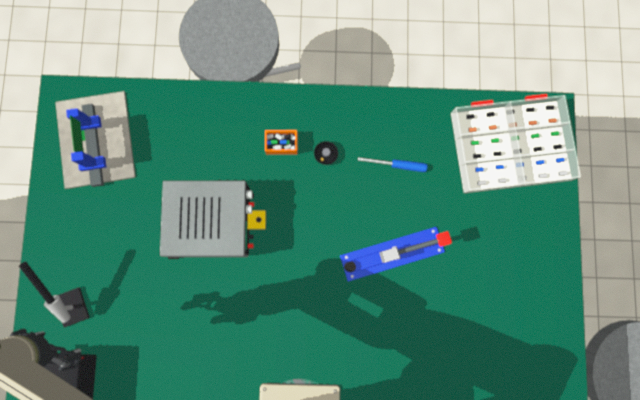

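View pics/side0.png

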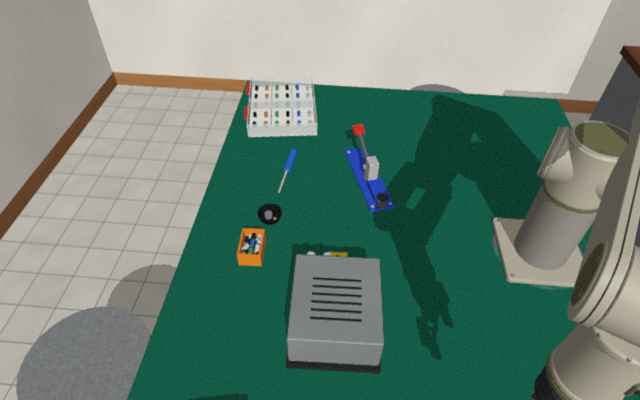

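The top view shows the supply at (205,219) with its tongue at (258,219) and mark at about (259,220). The jack's saddle is at (350,266), the grip block at (390,255) and the pad at (444,239). The dish, bin and driver lie above the path.

```bash
cat > h.py <<'E'
import cv2, numpy as np
from workcell import manip, imaging
def cam(n):
    c=imaging.camera_info(n); f=200/np.tan(np.radians(c['vertical_fov'])/2); return c,f
def ray(n,u,v,z):
    c,f=cam(n); R,t=np.array(c['R']),np.array(c['t'])
    d=R.T@np.array([(u-c['cx'])/f,(v-c['cy'])/f,1]); o=-R.T@t
    return (o+d*(z-o[2])/d[2])
def proj(n,X):
    c,f=cam(n); p=c['R']@np.array(X)+c['t']; return c['cx']+f*p[0]/p[2],c['cy']+f*p[1]/p[2]
def blob(m,box=None):
    k=np.zeros_like(m,np.uint8); x0,y0,x1,y1=box; k[y0:y1,x0:x1]=m[y0:y1,x0:x1]
    n,l,s,c=cv2.connectedComponentsWithStats(k.astype(np.uint8)); i=1+np.argmax(s[1:,4]); return c[i],s[i],l==i
E
cat > m.py <<'E'
from h import *
for n,bx in (("top",dict(psu=(155,170,275,265),jack=(330,215,470,290))),("side",dict(psu=(280,245,390,370),jack=(335,110,405,220)))):
    im=imaging.snapshot(n).astype(int); r,g,b=im[...,0],im[...,1],im[...,2]; mx=im.max(2)
    hsv=cv2.cvtColor(im.astype(np.uint8),cv2.COLOR_RGB2HSV)
    def rep(k,m,box,z):
        try: c,s,l=blob(m,box)
        except Exception as e: print(n,k,'none');return None
        print(n,k,c.round(1),s,ray(n,*c,z).round(1)); return l
    y=(r>120)&(g>90)&(b<70)
    l=rep('tongue',y,bx['psu'],70)
    rep('red',(r>150)&(g<90)&(b<90),bx['jack'],103)
    l=rep('blue',(b>90)&(b>g+40)&(b>r+60),bx['jack'],8)
    if l is not None:
        box=cv2.minAreaRect(np.argwhere(l)[:,::-1].astype(np.float32)); P=np.array([ray(n,*p,8) for p in cv2.boxPoints(box)]); print(' blue corners',P.round(0)[:,:2].tolist(), P.mean(0).round(1))
    rep('saddle',(mx<50),bx['jack'],46)
    rep('block',(im.min(2)>125)&(mx-im.min(2)<40),bx['jack'],92)
    if n=="top":
        rep('mark',mx<70,(250,210,267,230),70)
        l=rep('case',(abs(r-g)<25)&(abs(b-g)<25)&(g>90),bx['psu'],120)
        box=cv2.minAreaRect(np.argwhere(l)[:,::-1].astype(np.float32)); P=np.array([ray(n,*p,120) for p in cv2.boxPoints(box)]); print(' case corners',P.round(0)[:,:2].tolist())
    cv2.imwrite(f"pics/z_{n}.png",cv2.resize(im[bx['jack'][1]:bx['jack'][3],bx['jack'][0]:bx['jack'][2],::-1].astype(np.uint8),None,fx=5,fy=5))
E
python3 m.py
```

```text
top tongue [256.3 219.6] [247 210  19  19 317] [549.7 131.1  70. ]
top red [444.  238.4] [437 232  15  14 151] [ 511.  -375.7  103. ]
top blue [390.7 253.7] [ 340  227  105   55 2246] [ 469.5 -248.6    8. ]
 blue corners [[462.0, -101.0], [554.0, -381.0], [478.0, -404.0], [388.0, -126.0]] [ 470.6 -253.     8. ]
top saddle [348.4 269.1] [346 268   6   3   8] [ 422.5 -125.7   46. ]
top block [389.8 254.4] [380 247  20  15 201] [ 464.5 -232.2   92. ]
top mark [258.3 219.1] [257 218   4   3   9] [551.1 125.5  70. ]
top case [203.9 218.4] [ 160  181   93   76 6169] [544.  263.7 120. ]
 case corners [[442.0, 372.0], [640.0, 386.0], [648.0, 142.0], [449.0, 133.0]]
side tongue [339. 254.] [330 252  17   5  51] [548.6 113.4  70. ]
side red [358.3 128.9] [353 124  12  11  97] [ 513.5 -374.2  103. ]
side blue [367.1 180.7] [ 345  148   50   65 1074] [ 475.  -233.3    8. ]
 blue corners [[557.0, -374.0], [484.0, -436.0], [391.0, -123.0], [457.0, -78.0]] [ 472.4 -252.8    8. ]
side saddle [382.2 197.1] [378 194   9   8  59] [ 433.2 -126.3   46. ]
side block [372.6 167.4] [367 156  12  24 219] [ 465.8 -202.5   92. ]
```

>>> send_rows(
  increments=[
    [[0,0,0,8.2],[0,0,0,8.2],[0,0,0,8.2],[0,0,0,8.2],[0,0,0,8.2]],
  ],
  fingers=8.5,
)

```text
clock: 0.7
eef_pos: [234.6, 552.1, 231.0]
eef_rot: [1.673, 2.659, -0.001]
contact_force: [0.7, 0.3, 0.8]
opening: 85.0
grasp_force: 0.0
```

>>> send_rows(
  increments=[
    [[0,0,0,8.0],[-4,-0.1,0,0],[-4,-0.1,0,0],[-4,-0.1,0,0],[-4,-0.1,0,0]],
  ],
)

```text
clock: 1.2
eef_pos: [280.2, 397.3, 230.9]
eef_rot: [1.846, 2.542, -0.001]
contact_force: [1.7, 0.7, 0.0]
opening: 84.9
grasp_force: 0.0
```

>>> send_rows(
  increments=[
    [[-4,-0.1,0,0],[-4,-0.1,0,0],[-4,-0.1,0,0],[-4,-0.1,0,0],[-4,-0.1,0,0]],
  ],
)

```text
clock: 1.7
eef_pos: [337.2, 205.5, 231.3]
eef_rot: [1.846, 2.541, 0.001]
contact_force: [0.9, 0.5, 0.6]
opening: 85.2
grasp_force: 0.0
```

>>> send_rows(
  increments=[
    [[-4,-0.1,0,0],[-4,-0.1,0,0],[-4,-0.1,0,0],[-4,-0.1,0,0],[-4,-0.1,0,0]],
  ],
)

```text
clock: 2.2
eef_pos: [394.3, 13.6, 231.4]
eef_rot: [1.847, 2.541, 0.001]
contact_force: [0.6, 0.3, 0.6]
opening: 85.2
grasp_force: 0.0
```

>>> send_rows(
  increments=[
    [[-4,-0.1,0,0],[-4,-0.1,0,0],[-4,-0.1,0,0],[-4,-0.1,0,0],[0,0,0,0]],
  ],
)

```text
clock: 2.7
eef_pos: [440.0, -142.1, 230.9]
eef_rot: [1.852, 2.537, -0.002]
contact_force: [-0.1, 0.4, -0.5]
opening: 85.1
grasp_force: 0.0
```

```bash
cat > go.py <<'E'
# usage: go.py x y z yawx(deg, tool x axis) -> move in tool axes (cm) and twist
import sys
from h import *
from scipy.spatial.transform import Rotation as Ro
s=manip.observe(); R=Ro.from_rotvec(s['eef_rot']).as_matrix(); T=np.array(list(map(float,sys.argv[1:4])))
yaw=np.degrees(np.arctan2(R[1,0],R[0,0]))
print('t',s['clock'],'pos',s['eef_pos'].round(1),'yawx',yaw.round(1),'tilt',R[:,2].round(3),'q',s['joint_pos'].round(2),'F',s['contact_force'].round(1),'open',round(s['opening'],1),round(s['grasp_force'],1))
print('d tool cm',(R.T@(T-s['eef_pos'])/10).round(2),'twist',round(yaw-float(sys.argv[4]),1))
E
python3 go.py 464.6 -233.5 49 107.9
python3 - <<'E'
from h import *
for n in("top","side"): cv2.imwrite(f"pics/{n}1.png",imaging.snapshot(n)[:,:,::-1])
a=cv2.imread("pics/top1.png")[180:320,310:490]; b=cv2.imread("pics/side1.png")[80:230,310:450]
cv2.imwrite("pics/c1.png",np.hstack([cv2.resize(a,(400,311)),cv2.resize(b,(290,311))]))
E
```

```text
t 2.7 pos [ 440.  -142.1  230.9] yawx 107.7 tilt [-0.001 -0.001 -1.   ] q [-0.42 -0.25  1.85 -0.    1.54 -0.73] F [-0.1  0.4 -0.5] open 85.1 0.0
d tool cm [-9.44 -0.43 18.2 ] twist -0.2
```

View pics/c1.png

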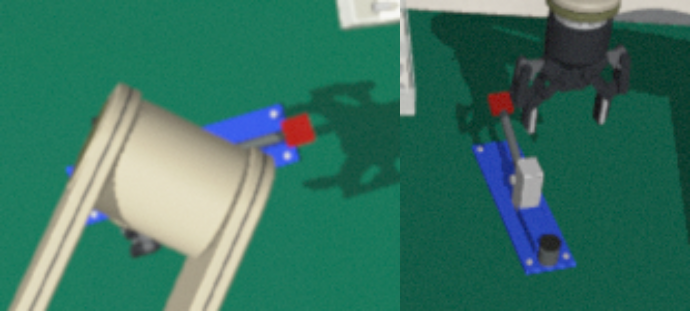

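The left crop (top view) has the arm covering the block. In the right crop (side view) the open fingers stand above and beside the block at about (527,180), and the path down is clear.

>>> send_rows(
  increments=[
    [[-3.2,-0.15,0,0],[-3.2,-0.14,0,0],[-3.0,-0.14,0,0],[0,0,3,0],[0,0,3,0]],
  ],
)

```text
clock: 3.3
eef_pos: [465.6, -228.8, 171.7]
eef_rot: [1.845, 2.539, 0.001]
contact_force: [0.4, -0.0, -0.2]
opening: 85.0
grasp_force: 0.0
```

>>> send_rows(
  increments=[
    [[0,0,3,0],[0,0,3,0],[0,0,3,0],[0,0,2.8,0],[0,0,0,0]],
  ],
)

```text
clock: 3.8
eef_pos: [461.6, -225.6, 49.1]
eef_rot: [-1.84, -2.536, 0.0]
contact_force: [-0.4, 1.6, -0.2]
opening: 84.8
grasp_force: 0.0
```

```bash
python3 go.py 464.6 -233.5 51 107.9
python3 - <<'E'
from h import *
for n in("top","side"): cv2.imwrite(f"pics/{n}2.png",imaging.snapshot(n)[:,:,::-1])
a=cv2.imread("pics/top2.png")[180:320,310:490]; b=cv2.imread("pics/side2.png")[80:230,310:450]
cv2.imwrite("pics/c2.png",np.hstack([cv2.resize(a,(400,311)),cv2.resize(b,(390,418))[:311]]))
E
```

```text
t 3.8 pos [ 461.6 -225.6   49.1] yawx 108.1 tilt [-0.007  0.004 -1.   ] q [-0.55  0.08  1.89  0.    1.18 -0.87] F [-0.4  1.6 -0.2] open 84.8 0.0
d tool cm [-0.84  0.04 -0.19] twist 0.2
```

View pics/c2.png

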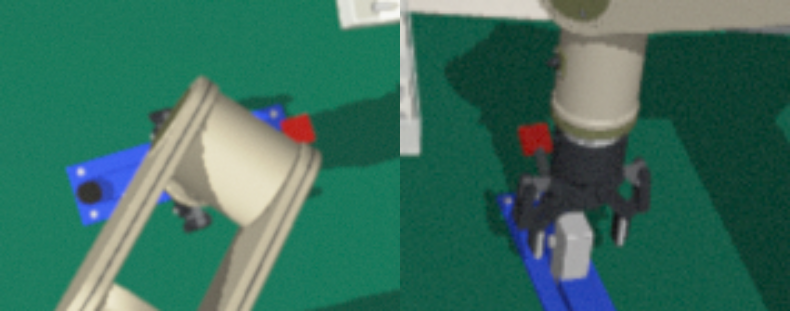

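The top crop shows the saddle at about (89,192). In the side crop the fingers straddle the block at (572,245), but the arm stopped 8 mm short along the jack axis, so I'll correct that and then close.

>>> send_rows(
  increments=[
    [[-0.8,0.05,-0.2,0],[0,0,0,0]],
  ],
)

```text
clock: 4.1
eef_pos: [469.8, -238.1, 58.1]
eef_rot: [1.844, 2.537, 0.0]
contact_force: [0.1, -0.4, 0.5]
opening: 84.9
grasp_force: 0.0
```

>>> send_rows(
  increments=[
    [[0,0,0,0],[0,0,0,0],[0,0,0,0],[0,0,0,0],[0,0,0,0]],
  ],
  fingers=0,
  grip_force=80,
)

```text
clock: 4.6
eef_pos: [467.8, -236.3, 55.5]
eef_rot: [1.847, 2.541, 0.0]
contact_force: [1.2, 0.4, 1.7]
opening: 29.1
grasp_force: 79.9
```

>>> send_rows(
  increments=[
    [[0,0,0,0],[0,0,0,0],[0,0,0,0],[0,0,0,0],[0,0,0,0]],
  ],
)

```text
clock: 5.1
eef_pos: [467.8, -236.4, 55.5]
eef_rot: [1.847, 2.541, 0.0]
contact_force: [2.1, 2.2, 3.3]
opening: 29.1
grasp_force: 80.0
```

```bash
python3 go.py 464.6 -233.5 51 107.9; python3 m.py | grep -v mark
```

```text
t 5.1 pos [ 467.8 -236.4   55.5] yawx 108.0 tilt [ 0. -0. -1.] q [-0.57  0.09  1.87  0.    1.18 -0.88] F [2.1 2.2 3.3] open 29.1 80.0
d tool cm [ 0.37 -0.22  0.45] twist 0.1
top tongue [256.3 219.5] [247 210  19  19 317] [549.9 131.1  70. ]
top red [445.3 236.7] [438 232  13  11  76] [ 515.7 -379.2  103. ]
top blue [359.5 260.7] [340 243  42  39 768] [ 447.3 -160.1    8. ]
 blue corners [[462.0, -102.0], [501.0, -220.0], [426.0, -243.0], [388.0, -126.0]] [ 443.9 -172.7    8. ]
top saddle none
top block [412.9 257.2] [ 356  215  103   75 3259] [ 459.  -294.4   92. ]
top case [203.8 218.4] [ 160  181   93   76 6168] [544.  263.8 120. ]
 case corners [[640.0, 386.0], [648.0, 142.0], [449.0, 133.0], [442.0, 372.0]]
side tongue [339.3 254. ] [330 252  17   5  50] [547.9 113.5  70. ]
side red none
side blue [368.4 183.9] [345 149  50  63 981] [ 470.7 -218.7    8. ]
 blue corners [[555.0, -377.0], [479.0, -438.0], [390.0, -124.0], [457.0, -79.0]] [ 470.5 -254.3    8. ]
side saddle [369.1 142.5] [361 123  20  43 246] [ 473.1 -380.    46. ]
side block [380.  115.6] [364 110  30  13 291] [ 441.  -471.9   92. ]
```

>>> send_rows(
  increments=[
    [[0,0,-0.4,0],[0,0,-0.8,0],[0,0,-0.8,0],[0,0,-0.5,0],[0,0,0,2]],
  ],
  grip_force=100,
)

```text
clock: 5.7
eef_pos: [468.1, -236.8, 81.6]
eef_rot: [1.89, 2.507, 0.0]
contact_force: [-0.1, -0.8, -6.6]
opening: 29.0
grasp_force: 99.3
```

>>> send_rows(
  increments=[
    [[0,0,0,4],[0,0,0,4],[0,0,0,4],[0,0,0,2.1],[0,0,0,0]],
  ],
)

```text
clock: 6.2
eef_pos: [467.5, -236.4, 80.5]
eef_rot: [2.185, 2.257, -0.0]
contact_force: [1.4, -0.4, -6.7]
opening: 29.0
grasp_force: 99.3
```

>>> send_rows(
  increments=[
    [[0,0,0,0],[0,0,0,0]],
  ],
)

```text
clock: 6.4
eef_pos: [467.6, -236.4, 80.4]
eef_rot: [-2.184, -2.259, 0.0]
contact_force: [-1.2, 0.9, -7.2]
opening: 28.8
grasp_force: 99.3
```

```bash
python3 go.py 556.6 -70 82 91.9
```

```text
t 6.4 pos [ 467.6 -236.4   80.4] yawx 91.9 tilt [-0. -0. -1.] q [-0.57  0.05  1.86 -0.    1.23 -0.6 ] F [-1.2  0.9 -7.2] open 28.8 99.3
d tool cm [16.33  9.46 -0.16] twist 0.0
```

>>> send_rows(
  increments=[
    [[1,0.6,0,0],[2,1.2,0,0],[2,1.2,0,0],[2,1.2,0,0],[2,1.2,0,0]],
  ],
)

```text
clock: 6.9
eef_pos: [519.2, -143.2, 80.3]
eef_rot: [-2.184, -2.258, -0.0]
contact_force: [-0.5, -0.6, -7.7]
opening: 29.0
grasp_force: 99.4
```

>>> send_rows(
  increments=[
    [[2,1.2,0,0],[2,1.2,0,0],[2,1.1,0,0],[1.3,0.56,0,0],[0,0,0,0]],
  ],
)

```text
clock: 7.4
eef_pos: [557.3, -68.2, 80.3]
eef_rot: [-2.182, -2.26, -0.001]
contact_force: [-0.1, -0.1, -7.1]
opening: 28.5
grasp_force: 99.6
```

>>> send_rows(
  increments=[
    [[0,0,0,0],[0,0,0,0]],
  ],
)

```text
clock: 7.6
eef_pos: [556.5, -70.9, 80.2]
eef_rot: [-2.185, -2.257, 0.001]
contact_force: [0.2, 0.1, -6.7]
opening: 29.1
grasp_force: 99.6
```

```bash
python3 go.py 554 11.4 64.5 91.9;python3 - <<'E'
from h import *
for n in("top","side"): cv2.imwrite(f"pics/{n}3.png",imaging.snapshot(n)[:,:,::-1])
a=cv2.imread("pics/top3.png")[170:290,230:400]; b=cv2.imread("pics/side3.png")[150:290,290:420]
cv2.imwrite("pics/c3.png",np.hstack([cv2.resize(a,(425,300)),cv2.resize(b,(325,350))[50:]]))
print(proj('top',(557-113.5*.033,43,70)),proj('side',(553,43,70)))
E
```

```text
t 7.6 pos [556.5 -70.9  80.2] yawx 91.9 tilt [-0. -0. -1.] q [-0.22  0.15  1.75 -0.    1.24 -0.25] F [ 0.2  0.1 -6.7] open 29.1 99.6
d tool cm [8.23 0.02 1.56] twist -0.0
(np.float64(288.5312244648926), np.float64(219.2289054706643)) (np.float64(338.74251524889763), np.float64(232.6933111316864))
```

View pics/c3.png

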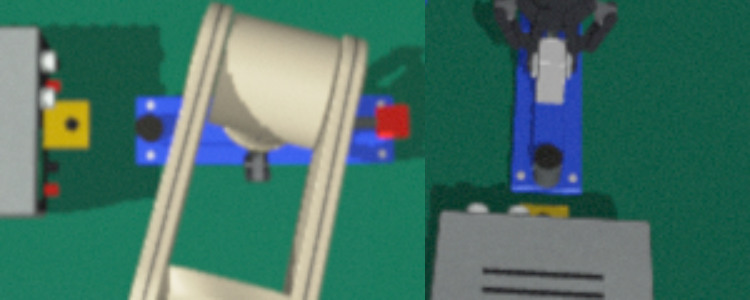

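The top crop shows the mark at (72,125) and the saddle at (149,127), nearly in line. Next I'll measure both centroids.

```bash
cat > sad.py <<'E'
from h import *
im=imaging.snapshot("top").astype(int)
def cen(box,bg,z):
    x0,y0,x1,y1=box; p=im[y0:y1,x0:x1]; w=np.clip(1-p.max(2)/bg,0,1); w[w<.3]=0
    yy,xx=np.mgrid[y0:y1,x0:x1]; u,v=(w*xx).sum()/w.sum(),(w*yy).sum()/w.sum(); print((w>0).sum(),u.round(2),v.round(2),ray("top",u,v,z).round(1))
cen((254,215,264,226),180,70)
import sys; z=float(sys.argv[1])
cen((283,213,298,229),180,z)
# blue base corners
r,g,b=im[...,0],im[...,1],im[...,2]
l=blob((b>90)&(b>g+40)&(b>r+60),(270,190,320,250))[2]
e=np.argwhere(l); 
for c in (284,286,296,300,304): 
    q=e[e[:,1]==c][:,0]; print(c,q.min(),q.max(),ray("top",c,(q.min()+q.max())/2,z-38).round(1))
E
python3 sad.py 71
```

```text
20 258.27 219.27 [550.7 125.7  70. ]
116 288.42 220.59 [549.4  43.1  71. ]
284 209 234 [550.1  56.9  33. ]
286 208 235 [550.2  51.3  33. ]
296 208 234 [552.5  23.3  33. ]
300 208 219 [574.   12.7  33. ]Traceback (most recent call last):
  File "sad.py", line 14, in <module>
    q=e[e[:,1]==c][:,0]; print(c,q.min(),q.max(),ray("top",c,(q.min()+q.max())/2,z-38).round(1))
                                 ~~~~~^^
    return umr_minimum(a, axis, None, out, keepdims, initial, where)
ValueError: zero-size array to reduction operation minimum which has no identity
```

>>> send_rows(
  increments=[
    [[0,0,0.8,0],[0,0,0.8,0],[0.6,0.02,0,0],[1.2,0.05,0,0],[1.2,0.05,0,0]],
  ],
)

```text
clock: 8.25
eef_pos: [557.1, -39.2, 64.3]
eef_rot: [-2.185, -2.257, -0.0]
contact_force: [0.5, 0.3, -7.2]
opening: 29.0
grasp_force: 99.8
```

>>> send_rows(
  increments=[
    [[1.2,0.05,0,0],[1.2,0.05,0,0],[1.2,0.05,0,0],[1.1,0.05,0,0],[0.5,0.04,0,0]],
  ],
)

```text
clock: 8.75
eef_pos: [557.7, 13.2, 64.3]
eef_rot: [-2.183, -2.259, -0.0]
contact_force: [-0.7, 0.1, -7.2]
opening: 28.9
grasp_force: 99.8
```

>>> send_rows(
  increments=[
    [[0,0,0,0],[0,0,0,0],[0,0,0,0]],
  ],
)

```text
clock: 9.05
eef_pos: [557.7, 11.2, 64.3]
eef_rot: [2.185, 2.257, -0.0]
contact_force: [0.1, 0.1, -7.1]
opening: 28.9
grasp_force: 99.8
```

```bash
python3 go.py 554.8 11.1 55.5 91.9;python3 - <<'E'
from h import *
for n in("top","side"): cv2.imwrite(f"pics/{n}4.png",imaging.snapshot(n)[:,:,::-1])
a=cv2.imread("pics/top4.png")[170:290,230:400]; b=cv2.imread("pics/side4.png")[150:290,290:420]
cv2.imwrite("pics/c4.png",np.hstack([cv2.resize(a,(425,300)),cv2.resize(b,(325,350))[50:]]))
E
```

```text
t 9.05 pos [557.7  11.2  64.3] yawx 91.8 tilt [-0. -0. -1.] q [-0.07  0.16  1.77 -0.    1.21 -0.1 ] F [ 0.1  0.1 -7.1] open 28.9 99.8
d tool cm [-0.   -0.29  0.88] twist -0.1
```

View pics/c4.png

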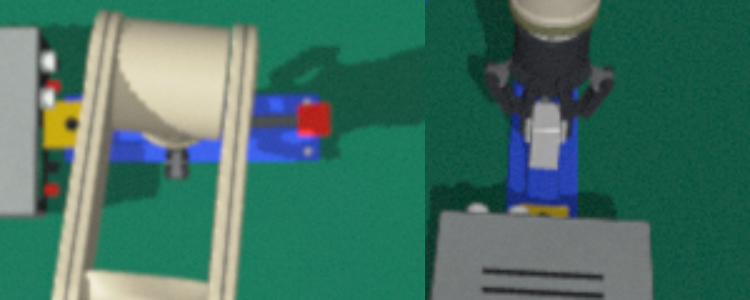

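The tongue at (62,124) now lies over the jack's saddle end, and the base plate is in line with it. I'll lower the jack.

>>> send_rows(
  increments=[
    [[0,0,0.4,0],[0,0,0.3,0],[0,0,0.1,0],[0,0,0.05,0],[0,0,0,0]],
  ],
)

```text
clock: 9.65
eef_pos: [557.7, 11.7, 55.7]
eef_rot: [-2.185, -2.257, 0.0]
contact_force: [0.7, 0.5, -6.9]
opening: 28.5
grasp_force: 99.7
```

>>> send_rows(
  increments=[
    [[0,0,0.05,0],[0,0,0,0],[0,0,0,0]],
  ],
)

```text
clock: 9.95
eef_pos: [557.9, 11.7, 55.6]
eef_rot: [2.184, 2.257, 0.0]
contact_force: [-0.8, 0.4, -4.5]
opening: 29.3
grasp_force: 100.0
```

>>> send_rows(
  increments=[
    [[0,0,0.05,0],[0,0,0.03,0],[0,0,0,0],[0,0,0,0]],
  ],
)

```text
clock: 10.35
eef_pos: [558.1, 11.7, 55.5]
eef_rot: [2.184, 2.257, 0.001]
contact_force: [-4.1, -0.0, 5.0]
opening: 29.0
grasp_force: 101.8
```

>>> send_rows(
  increments=[
    [[0,0,0,0],[0,0,0,0],[0,0,0,0],[0,0,0,0],[0,0,0,0]],
  ],
  fingers=8.5,
  grip_force=20,
)

```text
clock: 10.85
eef_pos: [557.8, 11.7, 54.5]
eef_rot: [2.185, 2.257, 0.0]
contact_force: [0.0, -0.5, -0.4]
opening: 84.8
grasp_force: 0.0
```

>>> send_rows(
  increments=[
    [[0,0,-2,0],[0,0,-4,0],[0,0,-4,0],[0,0,-4,0],[0,0,-2,0]],
  ],
)

```text
clock: 11.35
eef_pos: [559.4, 11.6, 219.2]
eef_rot: [2.182, 2.254, 0.006]
contact_force: [0.6, -0.8, 0.5]
opening: 84.7
grasp_force: 0.0
```

```bash
python3 go.py 560 -131 122 91.9;python3 - <<'E'
from h import *
for n in("top","side"): cv2.imwrite(f"pics/{n}5.png",imaging.snapshot(n)[:,:,::-1])
a=cv2.imread("pics/top5.png")[170:290,230:400]; b=cv2.imread("pics/side5.png")[100:290,290:420]
cv2.imwrite("pics/c5.png",np.hstack([cv2.resize(a,(425,300)),cv2.resize(b,(325,475))[175:]]))
E
python3 m.py
```

```text
t 11.35 pos [559.4  11.6 219.2] yawx 91.9 tilt [ 0.006 -0.    -1.   ] q [-0.07  0.02  1.62 -0.    1.49 -0.1 ] F [ 0.6 -0.8  0.5] open 84.7 0.0
d tool cm [-14.25  -0.47   9.72] twist -0.0
top tongue [249.  220.2] [247 213   6  16  71] [547.3 150.9  70. ]
top red [354.6 218.4] [349 215  12   8  94] [ 557.5 -135.2  103. ]
top blue [343.4 227.9] [331 220  27  15 339] [ 539.2 -112.3    8. ]
 blue corners [[561.0, -76.0], [563.0, -151.0], [523.0, -152.0], [521.0, -77.0]] [ 541.7 -113.9    8. ]
top saddle none
top block [330.7 224.8] [330 215   4  27  43] [539.3 -71.8  92. ]
top mark none
top case [203.9 218.4] [ 160  181   94   76 6171] [544.  263.7 120. ]
 case corners [[640.0, 386.0], [648.0, 139.0], [449.0, 130.0], [442.0, 372.0]]
side tongue [339.2 254. ] [330 252  17   5  49] [548.  113.4  70. ]
side red [339.3 178.3] [335 173  10  12 106] [ 562.3 -132.7  103. ]
side blue [345.6 207.9] [340 197  11  23 198] [ 537.7 -107.8    8. ]
 blue corners [[557.0, -152.0], [526.0, -155.0], [523.0, -65.0], [552.0, -62.0]] [ 539.6 -108.5    8. ]
side saddle [349.7 147.5] [335 130  27  33 131] [ 536.7 -346.8   46. ]
side block [348.  117.8] [335 110  30  18 453] [ 549.1 -447.7   92. ]
```

View pics/c5.png

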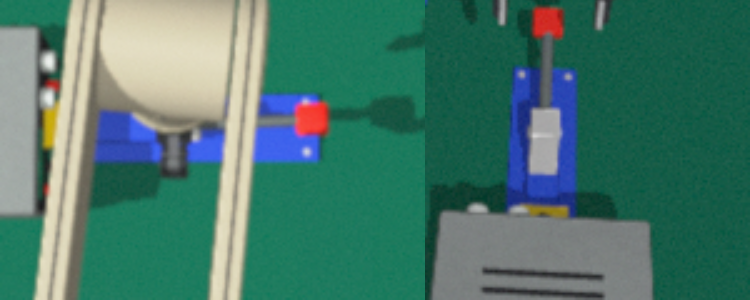

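The top crop shows the jack straight under the tongue. The pad is at (312,118), about (560,-133) in the world, and the jack stands free with the fingers open. Next I'll close the fingers and go above the pad.

>>> send_rows(
  increments=[
    [[-2.5,-0.1,0,0],[-4,-0.1,0,0],[-4,-0.1,0,0],[-4,-0.1,0,0],[0,-0.1,0,0]],
  ],
  fingers=0,
  grip_force=60,
)

```text
clock: 12.05
eef_pos: [556.0, -137.5, 211.9]
eef_rot: [-2.188, -2.251, 0.005]
contact_force: [-0.6, -0.3, -0.0]
opening: 12.0
grasp_force: 0.0
```

>>> send_rows(
  increments=[
    [[0,0,3,0],[0,0,3,0],[0,0,2.5,0],[0,0,0.5,0],[0,0,0,0]],
  ],
)

```text
clock: 12.55
eef_pos: [556.0, -132.4, 122.4]
eef_rot: [-2.182, -2.255, 0.003]
contact_force: [0.3, -0.5, 0.8]
opening: -0.1
grasp_force: 0.0
```

>>> send_rows(
  increments=[
    [[0,0,0,0],[0,0,0,0],[0,0,0,0]],
  ],
)

```text
clock: 12.85
eef_pos: [558.4, -133.6, 126.1]
eef_rot: [2.183, 2.256, 0.002]
contact_force: [0.3, 0.3, 0.4]
opening: 0.1
grasp_force: 0.0
```

```bash
python3 go.py 560 -133 112 91.9;python3 - <<'E'
from h import *
for n in("top","side"): cv2.imwrite(f"pics/{n}6.png",imaging.snapshot(n)[:,:,::-1])
a=cv2.imread("pics/top6.png")[170:290,230:400]; b=cv2.imread("pics/side6.png")[130:270,290:420]
cv2.imwrite("pics/c6.png",np.hstack([cv2.resize(a,(425,300)),cv2.resize(b,(325,350))[:300]]))
E
```

```text
t 12.85 pos [ 558.4 -133.6  126.1] yawx 91.9 tilt [ 0.002 -0.001 -1.   ] q [-0.32  0.13  1.68  0.    1.32 -0.36] F [0.3 0.3 0.4] open 0.1 0.0
d tool cm [0.06 0.15 1.41] twist -0.0
```

View pics/c6.png

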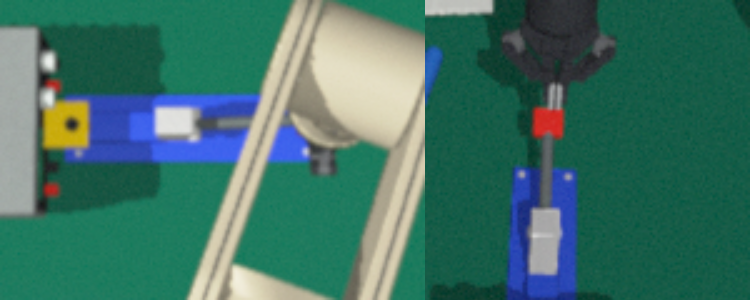

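The side crop shows the closed fingers just above the pad, slightly right of its centre at (548,123). The top crop shows the base front at about (65,150). I'll check the saddle's alignment from the base edges.

Run:
```python
from h import *
im=cv2.imread("pics/top6.png")[...,::-1].astype(int); r,g,b=im[...,0],im[...,1],im[...,2]
m=(b>g+25)&(b>r+35)
for c in (268,274,280,286,330):
    q=np.where(m[195:250,c])[0]+195; print(c,q.min(),q.max(),ray("top",c,q.min()-.5,8).round(1)[:2],ray("top",c,q.max()+.5,8).round(1)[:2])
for rr in (230,231,232,233):
    q=np.where(m[rr,245:300])[0]+245; print('front',rr,q.min(),ray("top",q.min()-.5,rr,8).round(1)[:2])
w=(im.min(2)>150)&(im.max(2)-im.min(2)<40); c,s,l=blob(w,(285,205,315,235)); print('block',c,s,ray("top",*c,92).round(1))
im=cv2.imread("pics/side6.png")[...,::-1].astype(int); r,g,b=im[...,0],im[...,1],im[...,2]
c,s,l=blob((r>120)&(g<90)&(b<90),(325,160,360,200)); print('pad side',c,s,ray("side",*c,100).round(1),proj("side",(558.4,-133.6,126.1)))
```

```text
268 208 234 [591.3 105.5] [513.9 102.3]
274 208 234 [591.8  88.3] [514.4  85.2]
280 208 234 [592.3  71.1] [514.9  68.1]
286 208 234 [592.9  53.9] [515.4  51.1]
330 208 216 [596.7 -72.5] [570.7 -73.1]
front 230 256 [525.7 138.3]
front 231 256 [522.8 138.2]
front 232 256 [520.  138.1]
front 233 256 [517.1 138. ]
block [300.40571429 218.37142857] [293 213  16  13 175] [554.4  10.2  92. ]
pad side [338.48461538 178.58461538] [333 173  12  12 130] [ 564.7 -134.6  100. ] (np.float64(341.1135406884519), np.float64(172.22478655344213))
```

>>> send_rows(
  increments=[
    [[0,0.35,0.8,0],[0,0,0.7,0],[0,0,0.5,0],[-0.1,0,0.5,0],[-0.15,0,0.5,0]],
  ],
)

```text
clock: 13.45
eef_pos: [561.0, -136.0, 94.1]
eef_rot: [2.185, 2.258, -0.0]
contact_force: [-0.9, -0.5, 3.1]
opening: -0.2
grasp_force: 1.3
```

>>> send_rows(
  increments=[
    [[-0.15,0,0.5,0],[-0.15,0,0.5,0],[-0.12,0,0.5,0],[-0.1,0,0.5,0],[0,0,0,0]],
  ],
)

```text
clock: 13.95
eef_pos: [561.3, -141.0, 74.4]
eef_rot: [-2.185, -2.257, -0.0]
contact_force: [-3.1, 1.7, 7.4]
opening: 0.3
grasp_force: 4.3
```

>>> send_rows(
  increments=[
    [[-0.1,0,0.5,0],[-0.1,0,0.5,0],[-0.05,0,0.5,0],[0,0,0.5,0],[0,0,0.5,0]],
  ],
)

```text
clock: 14.45
eef_pos: [561.5, -143.1, 50.0]
eef_rot: [-2.184, -2.258, -0.001]
contact_force: [-4.6, 2.8, 10.8]
opening: 0.3
grasp_force: 5.4
```

>>> send_rows(
  increments=[
    [[0,0,0.4,0],[0,0,0.3,0],[0,0,0.2,0],[0,0,0,0],[0,0,0,0]],
  ],
)

```text
clock: 14.95
eef_pos: [561.5, -142.9, 41.1]
eef_rot: [-2.184, -2.257, -0.001]
contact_force: [-3.8, 3.1, 9.0]
opening: 0.1
grasp_force: 4.8
```

>>> send_rows(
  increments=[
    [[0,0,0.15,0],[0,0,0.1,0],[0,0,0,0]],
  ],
)

```text
clock: 15.25
eef_pos: [561.6, -142.8, 38.6]
eef_rot: [-2.184, -2.257, -0.001]
contact_force: [-4.7, 3.5, 10.6]
opening: 0.1
grasp_force: 5.1
```

>>> send_rows(
  increments=[
    [[0,0,0.1,0],[0,0,0.05,0],[0,0,0,0],[0,0,0,0]],
  ],
)

```text
clock: 15.65
eef_pos: [561.6, -142.7, 37.4]
eef_rot: [-2.184, -2.257, -0.002]
contact_force: [-4.5, 4.7, 12.5]
opening: -0.0
grasp_force: 5.8
```

>>> send_rows(
  increments=[
    [[0,0,0.1,0],[0,0,0.1,0],[0,0,0,0]],
  ],
)

```text
clock: 15.95
eef_pos: [561.8, -142.7, 36.6]
eef_rot: [-2.184, -2.258, -0.002]
contact_force: [-9.6, 6.2, 22.6]
opening: 0.0
grasp_force: 10.7
```

```bash
python3 go.py 561 -142 37 91.9
python3 - <<'E'
from h import *
for n in("top","side"): cv2.imwrite(f"pics/{n}7.png",imaging.snapshot(n)[:,:,::-1])
a=cv2.imread("pics/top7.png")[170:290,230:400]; b=cv2.imread("pics/side7.png")[150:290,290:420]
cv2.imwrite("pics/c7.png",np.hstack([cv2.resize(a,(425,300)),cv2.resize(b,(325,350))[:300]]))
E
```

```text
t 15.95 pos [ 561.8 -142.7   36.6] yawx 91.9 tilt [ 0.001  0.001 -1.   ] q [-0.34  0.25  1.72  0.    1.17 -0.37] F [-9.6  6.2 22.6] open 0.0 10.7
d tool cm [ 0.07 -0.08 -0.04] twist 0.0
```

View pics/c7.png

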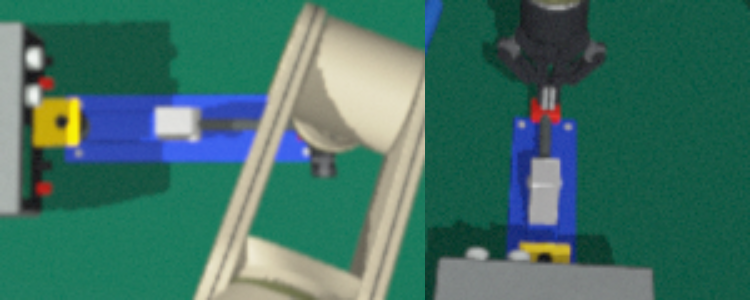

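At the stop the supply's front is raised: the mark has shifted to (62,121) and the saddle's rim shows behind the tongue at (83,125). I'll check the saddle offset and whether the jack slid.

Run:
```python
from h import *
im=cv2.imread("pics/top7.png")[...,::-1].astype(int); r,g,b=im[...,0],im[...,1],im[...,2]
m=(b>g+25)&(b>r+35)
for c in (274,286,330):
    q=np.where(m[195:250,c])[0]+195; print(c,q.min(),q.max(),ray("top",c,q.min()-.5,8).round(1)[:2],ray("top",c,q.max()+.5,8).round(1)[:2])
print(np.where(m[232,245:300])[0][0]+245)
w=(im.min(2)>150)&(im.max(2)-im.min(2)<40); print('block',blob(w,(285,205,315,235))[0])
print(im[220,250:275].tolist())
yl=(r>120)&(g>90)&(b<70); print(blob(yl,(235,195,275,240))[:2])
print('mark',ray("top",254.8,218.4,97))
for u in (263,264,265,266): print(u,ray("top",u,220,91).round(1), ray("top",u,220,97).round(1))
```

```text
274 208 234 [591.8  88.3] [514.4  85.2]
286 208 234 [592.9  53.9] [515.4  51.1]
330 208 229 [596.7 -72.5] [533.4 -74. ]
256
block [300.40677966 218.37853107]
[[198, 170, 9], [188, 160, 8], [142, 122, 31], [91, 79, 35], [69, 63, 34], [81, 71, 41], [152, 132, 34], [239, 216, 18], [248, 236, 9], [248, 241, 10], [250, 241, 9], [205, 180, 21], [91, 82, 38], [45, 49, 45], [60, 63, 63], [68, 77, 100], [58, 73, 152], [51, 71, 175], [48, 73, 180], [48, 72, 179], [51, 75, 182], [53, 75, 182], [49, 74, 179], [50, 75, 181], [50, 74, 180]]
(array([251.8031746 , 218.73333333]), array([243, 209,  19,  20, 315], dtype=int32))
mark [550.15509428 132.41507527  97.        ]
263 [547.1 110.8  91. ] [546.5 110.3  97. ]
264 [547.2 108.1  91. ] [546.6 107.6  97. ]
265 [547.2 105.4  91. ] [546.7 104.9  97. ]
266 [547.3 102.7  91. ] [546.7 102.2  97. ]
```

>>> send_rows(
  increments=[
    [[0,0,-0.4,0],[0,0,-0.5,0],[0,0,-0.5,0],[0,0,-0.5,0],[0,0,-0.5,0]],
  ],
)

```text
clock: 16.55
eef_pos: [561.4, -142.9, 59.0]
eef_rot: [-2.184, -2.257, -0.001]
contact_force: [-2.8, 3.6, 7.2]
opening: 0.1
grasp_force: 3.5
```

>>> send_rows(
  increments=[
    [[0.05,0,-0.5,0],[0.1,0,-0.5,0],[0.1,0,-0.5,0],[0.1,0,-0.5,0],[0.1,0,-0.5,0]],
  ],
)

```text
clock: 17.05
eef_pos: [561.3, -139.0, 83.7]
eef_rot: [2.184, 2.257, 0.0]
contact_force: [0.3, -0.2, 1.6]
opening: 0.1
grasp_force: 1.1
```

>>> send_rows(
  increments=[
    [[0.15,0,-0.5,0],[0.15,0,-0.5,0],[0.15,0,-0.5,0],[0.1,0,-0.6,0],[0,0,-0.6,0]],
  ],
)

```text
clock: 17.55
eef_pos: [560.7, -133.0, 110.5]
eef_rot: [-2.184, -2.257, 0.0]
contact_force: [0.2, -0.5, 0.0]
opening: 0.2
grasp_force: 0.0
```

>>> send_rows(
  increments=[
    [[0,0,-0.6,0],[0,0,-0.6,0],[0,0,-0.4,0],[0,0,0,0],[0,0,0,0]],
  ],
)

```text
clock: 18.05
eef_pos: [560.9, -133.5, 126.5]
eef_rot: [-2.185, -2.257, 0.0]
contact_force: [-0.4, -0.4, -0.9]
opening: 0.0
grasp_force: 0.0
```

>>> send_rows(
  increments=[
    [[0,0,0,0],[0,0,0,0],[0,0,0,0],[0,0,0,0],[0,0,0,0]],
  ],
)

```text
clock: 18.55
eef_pos: [560.9, -133.4, 126.4]
eef_rot: [-2.185, -2.257, 0.0]
contact_force: [-0.1, -0.3, 0.7]
opening: 0.4
grasp_force: 0.0
```

>>> send_rows(
  increments=[
    [[0,0,0,0],[0,0,0,0],[0,0,0,0],[0,0,0,0],[0,0,0,0]],
  ],
)

```text
clock: 19.05
eef_pos: [561.0, -133.4, 126.5]
eef_rot: [2.185, 2.258, 0.0]
contact_force: [-0.2, -0.2, 0.1]
opening: 0.3
grasp_force: 0.0
```

```bash
python3 go.py 562 -134 115 91.9
python3 - <<'E'
from h import *
I={}
for n in("top","side"): I[n]=imaging.snapshot(n); cv2.imwrite(f"pics/{n}8.png",I[n][:,:,::-1])
im=I["top"].astype(int); r,g,b=im[...,0],im[...,1],im[...,2]
m=(b>g+25)&(b>r+35)
for c in (274,286,330):
    q=np.where(m[195:250,c])[0]+195; print(c,q.min(),q.max())
print(np.where(m[232,245:300])[0][0]+245)
w=(im.min(2)>150)&(im.max(2)-im.min(2)<40); print('block',blob(w,(285,205,315,235))[0])
yl=(r>120)&(g>90)&(b<70); print(blob(yl,(235,195,275,240))[:2],'before 256.3 219.6')
im=I["side"].astype(int); r,g,b=im[...,0],im[...,1],im[...,2]
c,s,l=blob((r>120)&(g<90)&(b<90),(325,160,360,220)); print('pad side',c,s,ray("side",*c,100).round(1))
E
```

```text
t 19.05 pos [ 561.  -133.4  126.5] yawx 91.9 tilt [ 0. -0. -1.] q [-0.32  0.14  1.67 -0.    1.33 -0.36] F [-0.2 -0.2  0.1] open 0.3 0.0
d tool cm [-0.06  0.1   1.15] twist -0.0
274 208 234
286 208 234
330 208 216
256
block [300.49717514 218.38418079]
(array([255.41025641, 219.75091575]), array([247, 210,  18,  19, 273], dtype=int32)) before 256.3 219.6
pad side [338.5        178.50757576] [333 173  12  12 132] [ 564.7 -134.9  100. ]
```

Run:
```python
from h import *
for k in (6,8):
    im=cv2.imread(f"pics/top{k}.png")[...,::-1].astype(int); r,g,b=im[...,0],im[...,1],im[...,2]
    yl=(r>120)&(g>90)&(b<70); print(k,blob(yl,(235,195,275,240))[:2])
    s=cv2.imread(f"pics/side{k}.png"); print(np.abs(s[250:370,285:385].astype(int)-cv2.imread("pics/side6.png")[250:370,285:385]).mean())
```

```text
6 (array([255.43014706, 219.8125    ]), array([247, 210,  18,  19, 272], dtype=int32))
0.0
8 (array([255.41025641, 219.75091575]), array([247, 210,  18,  19, 273], dtype=int32))
2.45625
```

The supply has settled back level. Now the second press.

>>> send_rows(
  increments=[
    [[0,0.2,0.8,0],[0,0,0.7,0],[0,0,0.5,0],[-0.1,0,0.5,0],[-0.15,0,0.5,0]],
  ],
)

```text
clock: 19.65
eef_pos: [563.0, -136.1, 96.1]
eef_rot: [-2.185, -2.258, 0.0]
contact_force: [-1.7, -1.4, 3.1]
opening: 0.4
grasp_force: 1.3
```

>>> send_rows(
  increments=[
    [[-0.15,0,0.5,0],[-0.15,0,0.5,0],[-0.12,0,0.5,0],[-0.1,0,0.5,0],[0,0,0,0]],
  ],
)

```text
clock: 20.15
eef_pos: [563.3, -141.3, 76.3]
eef_rot: [2.185, 2.257, 0.0]
contact_force: [-3.7, 0.1, 8.7]
opening: 0.0
grasp_force: 4.2
```

>>> send_rows(
  increments=[
    [[-0.1,0,0.5,0],[-0.1,0,0.5,0],[-0.05,0,0.5,0],[0,0,0.5,0],[0,0,0.5,0]],
  ],
)

```text
clock: 20.65
eef_pos: [563.5, -143.8, 52.1]
eef_rot: [2.184, 2.257, 0.0]
contact_force: [-5.9, -0.4, 10.1]
opening: 0.0
grasp_force: 5.4
```

>>> send_rows(
  increments=[
    [[0,0,0.4,0],[0,0,0.3,0],[0,0,0.3,0],[0,0,0.2,0],[0,0,0,0]],
  ],
)

```text
clock: 21.15
eef_pos: [563.5, -143.5, 39.9]
eef_rot: [2.185, 2.258, 0.001]
contact_force: [-4.8, 1.6, 10.0]
opening: -0.0
grasp_force: 5.0
```

>>> send_rows(
  increments=[
    [[0,0,0.1,0],[0,0,0.1,0],[0,0,0,0]],
  ],
)

```text
clock: 21.45
eef_pos: [563.6, -143.4, 38.1]
eef_rot: [-2.185, -2.258, -0.001]
contact_force: [-4.8, 2.5, 10.3]
opening: 0.2
grasp_force: 5.1
```

>>> send_rows(
  increments=[
    [[0,0,0.1,0],[0,0,0.1,0],[0,0,0.1,0],[0,0,0,0]],
  ],
)

```text
clock: 21.85
eef_pos: [563.8, -143.3, 36.5]
eef_rot: [2.184, 2.258, 0.001]
contact_force: [-10.2, 4.4, 21.8]
opening: -0.2
grasp_force: 10.4
```

>>> send_rows(
  increments=[
    [[0,0,0,0],[0,0,0,0],[0,0,0,0],[0,0,0,0],[0,0,0,0]],
  ],
)

```text
clock: 22.35
eef_pos: [563.8, -143.2, 36.5]
eef_rot: [2.184, 2.258, 0.001]
contact_force: [-10.1, 3.6, 21.1]
opening: 0.0
grasp_force: 10.3
```

Run:
```python
from h import *
im=imaging.snapshot("top").astype(int); r,g,b=im[...,0],im[...,1],im[...,2]
m=(b>g+25)&(b>r+35)
for c in (274,286): q=np.where(m[195:250,c])[0]+195; print(c,q.min(),q.max())
print(np.where(m[232,245:300])[0][0]+245)
w=(im.min(2)>150)&(im.max(2)-im.min(2)<40); print('block',blob(w,(285,205,315,235))[0])
print(blob((r>120)&(g>90)&(b<70),(235,195,275,240))[:2],'raised earlier 251.8 218.7')
```

```text
274 208 234
286 208 234
256
block [300.53333333 218.36666667]
(array([251.88782051, 218.75320513]), array([243, 209,  19,  20, 312], dtype=int32)) raised earlier 251.8 218.7
```

The handle is at its stop, the supply is raised, and both are stable.

```bash
python3 -c "
from workcell import job_done
print(job_done())"
```

```text
the job is handed in; nothing more can be done
None
```

I placed the jack, gave the handle one full trial stroke with the supply settling back, then pressed it to the stop a second time; I handed in at about 22 s still holding it down with the front raised. By the camera the saddle sits roughly 3–4 mm short of the mark, and I did not correct that.

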